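Stand the developed plate up against the drying fence

TASK

Stand the white plate with the coloured bands up in the drying rack: push its raised edge towards the blue fence so that it pivots on its lower edge and is left standing upright, leaning against the fence. Do not lift it off the rack's base, and leave the dark green plate lying as it is.

Things in the scene. Friction and masses are not known exactly. Their poses are not given: they have to be found in the camera images.
- rack: Fixed drying rack, slightly turned. Origin: centre of its underside, on the bench; x to the fence (away from the robot), y left along it, z up. Grey base 94 (x) x 176 (y) mm, top at z = 8 mm. Blue fence across its far side, 172 mm long: front face rises from the base at x = 30 mm, leans back 12 degrees, top at z = 61 mm. The plates lie side by side at y = about +42 and -42 mm, either way round.
- rack_bar (a point): Middle of the rack's steel prop bar: 7 mm thick, 166 mm long along the rack's y, its centre 29 mm above the bench and 53 mm before the foot of the fence, on 7 mm posts at its middle and ends. Both plates rest on it, sloping at 30 degrees: the edge near the robot is raised and reaches 22 mm past the bar; the far, lower edge is on the base, 8 mm short of the fence.
- white_plate: Loose rigid white plate with rows of violet, green and ochre bands, 70 x 56 x 5 mm, 50 to 100 g. Origin: its centre; x along the 70 mm from raised edge (x = -35) to lower edge (+35), y along the 56 mm, z normal to it, up at the start. Raised edge 43 to 47 mm above the bench, free space before and below it. Past the vertical it falls back on the fence and stays.
- white_plate_foot (a point): Middle of the white plate's lower edge, on which it pivots; axes as the plate's; 10 mm above the bench at the start. A level push on the raised edge slides the plate to the fence; then the finger must rise with the edge along its arc of 70 mm about the lower edge, else friction on the finger jams it.
- green_plate: Loose plain dark green plate of the same size and lie, to be left alone. Origin: its centre, axes as for the white plate.
There are look-alikes about, which are no part of the job. Of the things like the white_plate, leave any that is orange; of the rest the larger one is meant.

How it is judged:
By the outcome, as a careful person would: the job done as asked, in the order asked, and still so for the second after the job is handed in, with the robot touching nothing.
It also fails if it takes over 35 s, if anything falls off the work surface, if the arm or the gripper's body presses on something with over 40 N, if the wrist force passes 120 N, or if a joint passes its speed limit or range.

ROBOT

A 6-joint arm with a two-finger parallel gripper is mounted at the origin on a cart in front of the work surface, level with it; the furniture and walls round the work are solid. World frame = base frame: x ahead of the robot, y to its left, z up, the work surface at z = 0. Lengths are in m, angles in rad, forces in N, time in s.
With the tool pointing down it reaches from about 0.25 to 0.85 m from the base axis. Payload 12.5 kg.
Tool frame: the origin (TCP) lies at the very end of the fingers, on their centre line; the grasp point (between the pads) lies 19 mm behind it; z points along the fingers, y is the line along which they close (so a half turn about z gives the same grasp; the last joint's range is limited). The gripper opens to 93 mm and grips with 3 to 60 N. Pads are 15 mm wide; open, the fingers measure 128 mm over their backs; the gripper's body (75 mm by 188 mm) begins 65 mm behind the grasp point.
Start: joints at [-1.364, 0.351, 1.652, -0, 1.139, -0.085], TCP at [0.158, -0.527, 0.219] pointing down, gripper open.
Joint ranges: [-2.75, 2.75], [-0.79, 2.1], [0.01, 2.65], [-1.57, 4.71], [0.07, 3.14], [-2.87, 2.87]. Speed limits (rad/s): [2.22, 2.22, 2.79, 3.14, 3.14, 3.14].

INTERFACE

Orientations are given as a unit quaternion [x, y, z, w].
In Python, from rig import arm gives the robot as it stands.
- The arm moves only by the tool apply_moves, never from a script. Its argument "plan" is a list of rows, each a list of 2 entries, a list of its own where there are three numbers: the shift along the tool's x, y, z scaled (see below), then the turn, a rotation vector about the tool's x, y, z scaled (see below). A call has 1 to 10 rows; each row shifts and turns the commanded pose from where the row before left it, along the tool's axes as they then stand; what a row does not reach is not made up. The controller multiplies each number of a shift by 20 cm and each number of a turn by 90 degrees. A row lasts 1/8 s, in which the tool goes at most 62.5 mm and 10.7 degrees, less where a joint would pass 70% of its speed; a pose out of reach is approached as far as the arm can. A call with a number of a shift or a turn outside -1 to 1 is refused whole. A call with a gripper value outside its range is refused whole. "hand" is the opening in per cent of the stroke, from 0 (shut) to 100 (fully open), set as the call begins (left out, the last holds). The fingers move at their own pace and stop on an object; "grip_force" is the grip in N (left out, the last holds). Time passes only in rows, so rows that do not move let the fingers close. It gives the time, the measured TCP pose, the force, the opening and the grip force at its end, in the units of the state.
- arm.get_state(): the state, without advancing time (a new reading comes with each control period).
- arm.get_image(name): name is "scene" or "top" or "wrist"; returns a dict with "frame" (384x512x3 uint8, red, green, blue), "z_map" (384x512 float32, m along the optical axis (not along the pixel's ray), 0 where there is no reading), "fx", "fy", "cx", "cy" (pixels), "R" (3x3) and "t" (3): a world point X has camera coordinates R X + t; the wrist camera has in their place "hand_eye" (4x4, takes a point from camera to tool coordinates, whose origin is the TCP and whose axes are the flange's). Camera axes: x right, y down, z forward; pixel columns grow to the right and rows downward; lengths in m; the calibration is good to about 2 mm. A picture is of the moment at which its call begins: read the wrist's pose just before it.
- arm.close_job(): hands the job in; it is judged then, once.
The state is a dict: "time": time; "joints": joint angles; "joint_vel": joint speeds; "joint_efforts": joint torques, N m; "tool_pos": TCP position; "tcp_rot": TCP orientation; "force": force on the tool from outside, world axes, zero at the start; "torque": the same for the moment, N m; "gripper_width": finger opening in m; "grip_force": force on a finger pad.
Only numpy, scipy, OpenCV 4.12 (cv2) and the standard library are available. Lean on these libraries where they do the work, as an engineer would, in place of code of your own. Each camera call takes 0.05 s, during which the arm holds its last target. There are 200 camera calls.

## Working session

There is one attempt and no reset: what is moved stays moved. The work goes in short steps, Python scripts to look and compute and a tool call to move; the robot and the scene stay as the last step left them, time stands still between calls to the robot, and variables do not carry over. Pictures are saved under pics/ and viewed, at most 10 in all, crops included, and the job is handed in when it is done.

Besides the shell and the picture viewer there is one more tool, called after "Emit:" as a command line: name --argument value ..., lists and objects as JSON in quotes. apply_moves: Moves the arm, as the interface text tells. Shifts and turns lie within -1 to 1; 1 stands for 20 cm of shift or 90 degrees of turn. Its arguments: {"type":"object","properties":{"plan":{"type":"array"},"hand":{"type":"number"},"grip_force":{"type":"number"}},"required":["plan"]}

```bash
mkdir -p pics
cat > h.py <<'E'
import numpy as np, cv2
from rig import arm
def grab(n):
    im=arm.get_image(n); np.savez('/tmp/'+n+'.npz',**im); return im
def save(im,fn,box=None,s=1):
    f=im['frame'][...,::-1]
    if box: f=f[box[1]:box[3],box[0]:box[2]]
    cv2.imwrite('pics/'+fn,cv2.resize(f,None,fx=s,fy=s,interpolation=cv2.INTER_CUBIC))
def world(im,u,v,z=None):
    d=im['z_map'][int(round(v)),int(round(u))] if z is None else z
    c=np.array([(u-im['cx'])/im['fx']*d,(v-im['cy'])/im['fy']*d,d])
    return im['R'].T@(c-im['t'])
E
python3 - <<'E'
from h import *
a=grab('scene');b=grab('top')
f=np.hstack([a['frame'],b['frame']])[...,::-1]
cv2.imwrite('pics/a.png',cv2.resize(a['frame'][...,::-1],(800,600)))
cv2.imwrite('pics/b.png',cv2.resize(b['frame'][...,::-1],(800,600)))
for i in(a,b):print(i['fx'],-i['R'].T@i['t'])
E
```

```text
448.51338972767223 [-1.82822637e-04  7.82313430e-01  4.89597082e-01]
363.6647666711076 [0.41295146 0.08538836 0.91265622]
```

View pics/a.png

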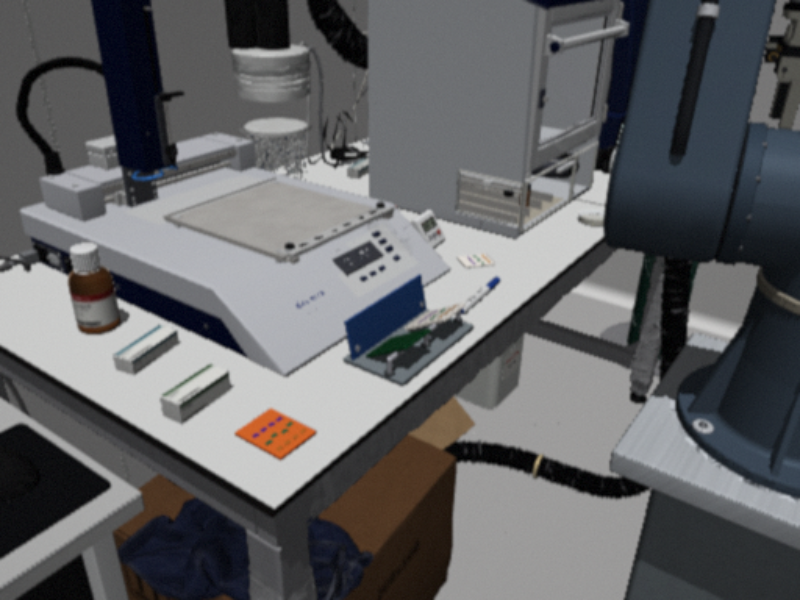

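View pics/b.png

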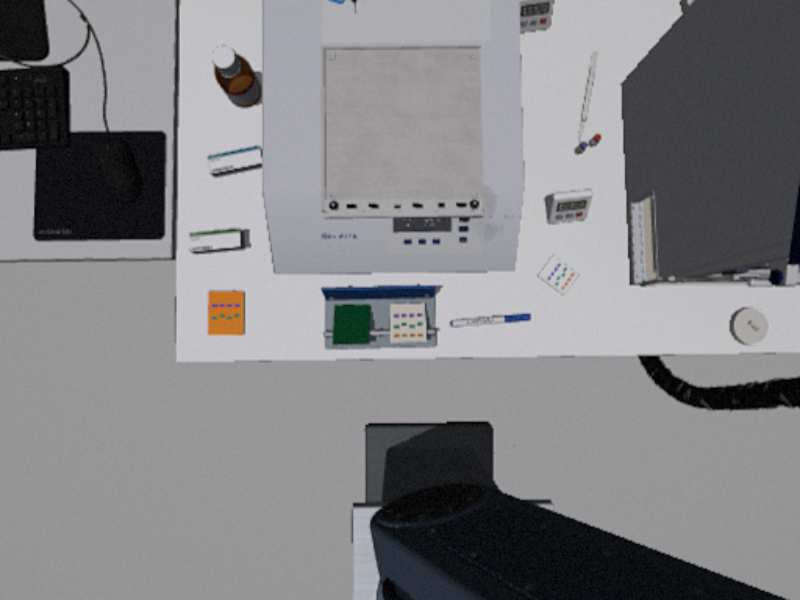

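The rack is near (380,318) in the 800×600 top view. The banded white plate is on its right at (409,323), the green plate on its left at (351,324). The orange look-alike and the small banded card lie elsewhere. Next I enlarge the rack.

Run:
```python
from h import *
b=dict(np.load('/tmp/top.npz'))
save(b,'c.png',(195,175,295,235),8)
print(b['cx'],b['cy'],b['R'])
```

```text
258.2840685062087 190.08097198009207 [[-0.01452443 -0.9998192   0.01227204]
 [-0.99740547  0.01362172 -0.07068789]
 [ 0.07050794 -0.01326691 -0.99742299]]
```

View pics/c.png

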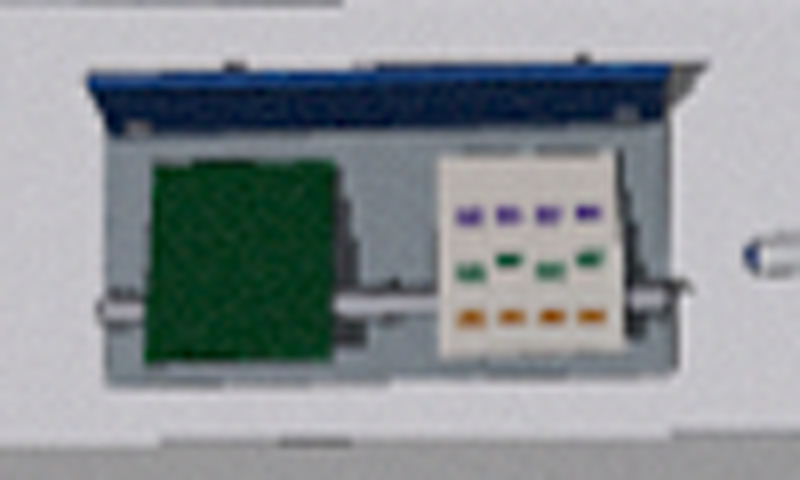

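Crop pixels: the white plate's raised edge runs (437,355)–(624,352) and its lower edge (439,153)–(615,150). The near base corners are (105,383) and (675,373), and the fence foot runs (105,135)–(670,122).

```bash
cat >> h.py <<'E'
def plane(im,u,v,z):
    r=im['R'].T@np.array([(u-im['cx'])/im['fx'],(v-im['cy'])/im['fy'],1]); o=-im['R'].T@im['t']
    return o+r*(z-o[2])/r[2]
E
python3 - <<'E'
from h import *
b=dict(np.load('/tmp/top.npz'))
for n,p,q,z in [('basenear',(105,383),(675,373),.008),('raised',(437,355),(624,352),.045),('lower',(439,153),(615,150),.011),('fencefoot',(105,133),(670,124),.008),('fencetop',(88,75),(672,66),.061),('bar',(98,309),(685,297),.0325),('green raised',(146,362),(333,358),.045)]:
    P=[plane(b,(x+.5)/8-.5+195,(y+.5)/8-.5+175,z) for x,y in(p,q)]
    d=P[0]-P[1]
    print(n,P[0].round(4),P[1].round(4),'len',np.linalg.norm(d).round(4),'yaw',np.degrees(np.arctan2(-d[0],d[1])).round(2))
for x,y in [(530,340),(530,240),(530,165),(390,360),(420,180)]:
    print(world(b,(x+.5)/8-.5+195,(y+.5)/8-.5+175).round(4))
print(arm.get_state())
E
```

```text
basenear [0.3984 0.1997 0.008 ] [0.3988 0.0232 0.008 ] len 0.1765 yaw 0.16
raised [0.4058 0.0965 0.045 ] [0.4059 0.0409 0.045 ] len 0.0556 yaw 0.08
lower [0.468  0.0955 0.011 ] [0.4682 0.0408 0.011 ] len 0.0547 yaw 0.19
fencefoot [0.4759 0.1993 0.008 ] [0.4763 0.0234 0.008 ] len 0.176 yaw 0.13
fencetop [0.4893 0.1976 0.061 ] [0.4896 0.0261 0.061 ] len 0.1715 yaw 0.12
bar [0.421  0.1986 0.0325] [0.4221 0.0215 0.0325] len 0.1771 yaw 0.34
green raised [0.405  0.1829 0.045 ] [0.4054 0.1274 0.045 ] len 0.0555 yaw 0.38
[0.4098 0.0688 0.0448]
[0.44   0.068  0.0305]
[0.4636 0.0674 0.0155]
[0.4042 0.1115 0.0101]
[0.4598 0.1015 0.0099]
{'time': 0.1, 'joints': array([-1.36360425e+00,  3.51183591e-01,  1.65232178e+00, -1.38357007e-05,
        1.13909535e+00, -8.45338719e-02]), 'joint_vel': array([ 0.00056711, -0.00157521, -0.00188768,  0.00182899,  0.00079123,
        0.00188816]), 'joint_efforts': array([ 9.37300974e-04, -4.98027706e+01, -2.85703504e+01,  7.00818747e-02,
        2.38898629e-02, -3.31289880e-05]), 'tool_pos': array([ 0.15817891, -0.52645877,  0.21816915]), 'tcp_rot': array([ 9.89380298e-01,  1.45349140e-01, -3.71624002e-05, -5.02700049e-04]), 'force': array([-0.90827239, -0.00307433, -0.99612316]), 'torque': array([ 0.00119075,  0.05271093, -0.01433107]), 'grip_force': 0.0, 'gripper_width': 0.09292679788318788}
```

Emit:
apply_moves --plan '[[[0.12,-0.186,0.0],[0,0,0]],[[0.12,-0.186,0.0],[0,0,0]],[[0.12,-0.186,0.0],[0,0,0]],[[0.12,-0.186,0.0],[0,0,0]],[[0.12,-0.186,0.0],[0,0,0]],[[0.12,-0.186,0.0],[0,0,0]],[[0.12,-0.186,0.0],[0,0,0]],[[0.12,-0.186,0.0],[0,0,0]],[[0.12,-0.186,0.0],[0,0,0]],[[0.12,-0.186,0.0],[0,0,0]]]' --hand 0

```text
time: 1.35
tool_pos: [0.2811, -0.1, 0.2187]
tcp_rot: [0.989, 0.145, 0.0, 0.0]
force: [-0.3, 0.4, -0.2]
gripper_width: 0.0013
grip_force: 0.0
```

Emit:
apply_moves --plan '[[[0.12,-0.186,0.0],[0,0,0]],[[0.12,-0.186,0.0],[0,0,0]],[[0.12,-0.186,0.0],[0,0,0]],[[0.12,-0.186,0.0],[0,0,0.093]],[[0,0,0],[0,0,0.093]],[[0,0,0],[0,0,0]]]'

```text
time: 2.1
tool_pos: [0.3299, 0.0687, 0.2185]
tcp_rot: [1.0, 0.001, -0.0, 0.0]
force: [0.7, -0.5, -0.2]
gripper_width: 0.0008
grip_force: 0.0
```

Run:
```python
from h import *
s=arm.get_state();w=grab('wrist')
np.savez('/tmp/ws.npz',p=s['tool_pos'],q=s['tcp_rot'])
save(w,'w.png',None,1.5); print(w['hand_eye'],w['fx'])
b=dict(np.load('/tmp/top.npz'))
for y in (172,168,160,150):print(y,world(b,255,y).round(3))
```

```text
[[ 2.89288798e-04 -9.54889163e-01 -2.96962293e-01  8.23083944e-02]
 [ 9.99999947e-01  3.20723033e-04 -5.71323927e-05  1.42180030e-04]
 [ 1.49797750e-04 -2.96962261e-01  9.54889205e-01 -1.65306588e-01]
 [ 0.00000000e+00  0.00000000e+00  0.00000000e+00  1.00000000e+00]] 313.47751981091443
172 [0.521 0.081 0.019]
168 [0.53  0.081 0.025]
160 [0.548 0.081 0.039]
150 [0.57  0.08  0.053]
```

View pics/w.png

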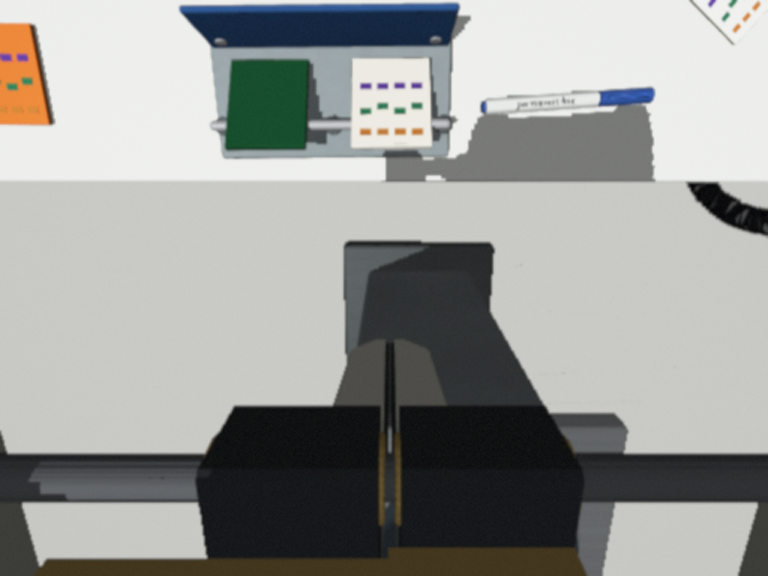

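The wrist view shows the closed finger tips ending at row ~345, about 33 mm wide. The white plate's raised edge is at (351,148)–(433,147) and its lower edge at (351,58)–(430,58). The base's near corners are (222,158) and (450,157).

Run:
```python
from h import *
from scipy.spatial.transform import Rotation as Ro
w=dict(np.load('/tmp/wrist.npz'));s=np.load('/tmp/ws.npz')
T=np.eye(4);T[:3,:3]=Ro.from_quat(s['q']).as_matrix();T[:3,3]=s['p'];T=T@w['hand_eye']
w['R']=T[:3,:3].T;w['t']=-w['R']@T[:3,3]
for n,p,q,z in [('raised',(351,148),(433,147),.043),('lower',(351,58),(430,58),.0143),('basenear',(222,158),(450,157),.008),('fencefoot',(214,46),(451,46),.008),('green',(227,150),(305,149),.043)]:
    print(n,[plane(w,(x+.5)/1.5-.5,(y+.5)/1.5-.5,z).round(4) for x,y in(p,q)])
for x,y in[(390,145),(390,140),(390,65)]:print(world(w,x/1.5,y/1.5).round(4))
```

```text
raised [array([0.4048, 0.0956, 0.043 ]), array([0.4057, 0.0385, 0.043 ])]
lower [array([0.4661, 0.0965, 0.0143]), array([0.4663, 0.04  , 0.0143])]
basenear [array([0.3963, 0.1982, 0.008 ]), array([0.3976, 0.022 , 0.008 ])]
fencefoot [array([0.4746, 0.1959, 0.008 ]), array([0.4752, 0.0245, 0.008 ])]
green [array([0.4032, 0.1821, 0.043 ]), array([0.404 , 0.1276, 0.043 ])]
[0.4068 0.0682 0.0451]
[0.4101 0.0682 0.0445]
[0.4615 0.0684 0.0142]
```

Emit:
apply_moves --plan '[[[0,0,0],[0,0.0833,0]],[[0,0,0],[0,0.0834,0]],[[0.008,0,0.16],[0,0,0]],[[0.009,0,0.16],[0,0,0]],[[0.009,0,0.16],[0,0,0]],[[0.009,0,0.16],[0,0,0]],[[0.008,0,0.16],[0,0,0]],[[0.008,0,0.13],[0,0,0]],[[0,0,0],[0,0,0]]]'

```text
time: 3.28
tool_pos: [0.3875, 0.0677, 0.0405]
tcp_rot: [0.992, 0.001, 0.129, 0.0]
force: [0.1, 0.3, -0.3]
gripper_width: 0.0002
grip_force: 0.0
```

Emit:
apply_moves --plan '[[[0.004,0,0.029],[0,0,0]],[[0,0,0],[0,0,0]],[[0.0145,0,0.0039],[0,0,0]],[[0.0145,0,0.0039],[0,0,0]],[[0.0145,0,0.0039],[0,0,0]],[[0.0145,0,0.0039],[0,0,0]],[[0.0145,0,0.0039],[0,0,0]],[[0,0,0],[0,0,0]]]'

```text
time: 4.28
tool_pos: [0.4053, 0.0684, 0.0361]
tcp_rot: [0.991, 0.0, 0.13, -0.0]
force: [-1.2, 0.0, 0.7]
gripper_width: 0.0002
grip_force: 0.4
```

Run:
```python
from h import *
a=grab('scene');save(a,'d.png',(210,165,330,255),6); print(arm.get_state()['force'],arm.get_state()['tool_pos'])
```

```text
[-0.21369353  0.22186813 -0.16269062] [0.40530502 0.06841094 0.03612129]
```

View pics/d.png

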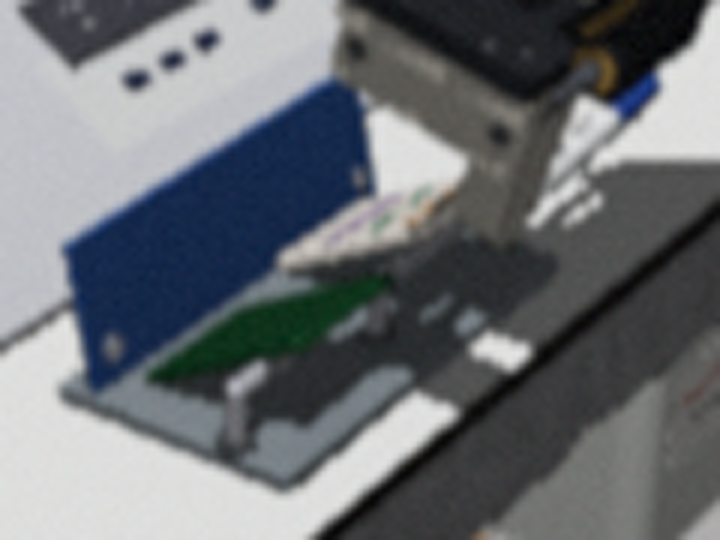

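The finger, at (495,190), meets the raised edge, and the lower edge is close to the fence. Forces are low, so I start the arc.

Emit:
apply_moves --plan '[[[0.013,0,0.0035],[0,0,0]],[[0.0234,0,-0.0196],[0,0,0]],[[0.0234,0,-0.0196],[0,0,0]],[[0.0264,0,-0.0152],[0,0,0]],[[0.0264,0,-0.0152],[0,0,0]],[[0.0287,0,-0.0104],[0,0,0]],[[0,0,0],[0,0,0]]]'

```text
time: 5.2
tool_pos: [0.4294, 0.0684, 0.0586]
tcp_rot: [0.991, 0.0, 0.131, -0.0]
force: [-0.7, 0.5, 0.3]
gripper_width: 0.0004
grip_force: 0.1
```

Run:
```python
from h import *
a=grab('scene');save(a,'e.png',(210,165,330,255),6); print(arm.get_state()['force'],arm.get_state()['tool_pos'])
```

```text
[ 0.12421778 -0.20898378 -0.10845705] [0.4289472  0.06843064 0.05837423]
```

View pics/e.png

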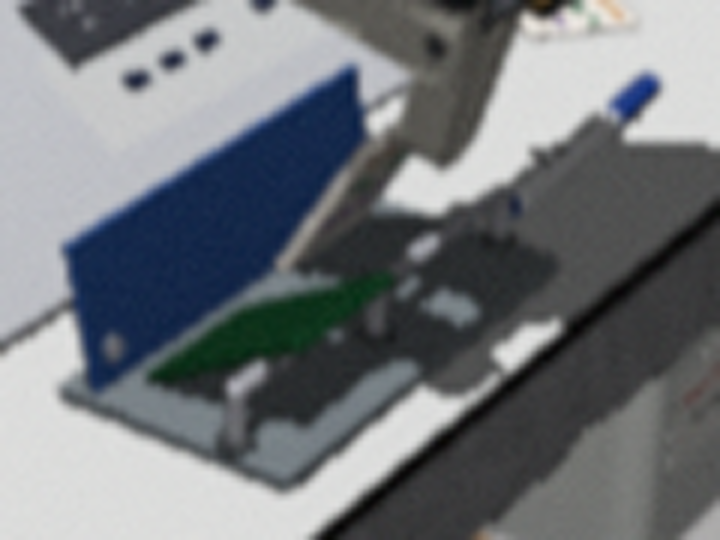

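The plate has pivoted to about 55°, from (285,265) up to (405,140), with its foot at the fence. The finger is behind its upper edge, so I continue.

Emit:
apply_moves --plan '[[[0.0287,0,-0.0104],[0,0,0]],[[0.0302,0,-0.0054],[0,0,0]],[[0.0302,0,-0.0054],[0,0,0]],[[0.0302,0,0.0],[0,0,0]],[[0.0302,0,0.0],[0,0,0]],[[0.0222,0,0.006],[0,0,0]],[[0.0222,0,0.006],[0,0,0]],[[0,0,0],[0,0,0]]]'

```text
time: 6.25
tool_pos: [0.466, 0.0684, 0.07]
tcp_rot: [0.991, 0.0, 0.131, -0.0]
force: [-0.1, 0.3, 1.6]
gripper_width: 0.0004
grip_force: 0.0
```

Run:
```python
from h import *
a=grab('scene');save(a,'f.png',(210,165,330,255),6); print(arm.get_state()['force'],arm.get_state()['tool_pos'])
```

```text
[-0.08348769 -0.4610621  -0.05173328] [0.46571126 0.06847269 0.0699949 ]
```

View pics/f.png

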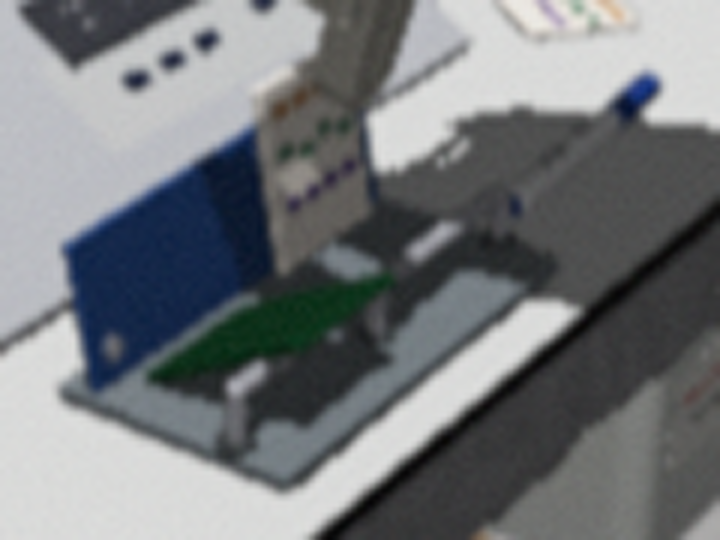

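The plate stands at (270–375, 75–270), about vertical, in front of the fence. I push a little further so it leans, then withdraw.

Emit:
apply_moves --plan '[[[0.0205,0,0.0055],[0,0,0]],[[0.0205,0,0.0055],[0,0,0]],[[0,0,0],[0,0,0]],[[0,0,0],[0,0,0]]]'

```text
time: 6.8
tool_pos: [0.4741, 0.0685, 0.0701]
tcp_rot: [0.991, 0.0, 0.13, -0.0]
force: [0.3, -1.1, 0.2]
gripper_width: 0.0002
grip_force: 0.0
```

Emit:
apply_moves --plan '[[[-0.03,0,-0.008],[0,0,0]],[[-0.09,0,-0.024],[0,0,0]],[[-0.16,0,-0.043],[0,0,0]],[[-0.16,0,-0.043],[0,0,0]],[[0,0,-0.2],[0,0,0]],[[0,0,-0.2],[0,0,0]],[[0,0,0],[0,0,0]],[[0,0,0],[0,0,0]]]'

```text
time: 7.8
tool_pos: [0.3621, 0.0684, 0.1469]
tcp_rot: [0.991, 0.0, 0.13, -0.0]
force: [0.2, 0.2, -0.8]
gripper_width: 0.0007
grip_force: 0.0
```

Run:
```python
from h import *
a=grab('scene');save(a,'g.png',(210,165,330,255),6)
b=grab('top')
# plate pixels: points above fence top height over the rack's right half
v,u=np.mgrid[180:230,190:300]
P=np.array([world(b,x,y) for x,y in zip(u.ravel(),v.ravel())])
m=(P[:,2]>.064)&(P[:,2]<.1)
print(m.sum(),P[m].min(0).round(3),P[m].max(0).round(3),arm.get_state()['force'],arm.get_state()['tool_pos'])
```

```text
101 [0.48  0.04  0.064] [0.489 0.182 0.081] [ 0.08341854 -0.09301368 -0.02543839] [0.36190835 0.06830947 0.14633689]
```

View pics/g.png

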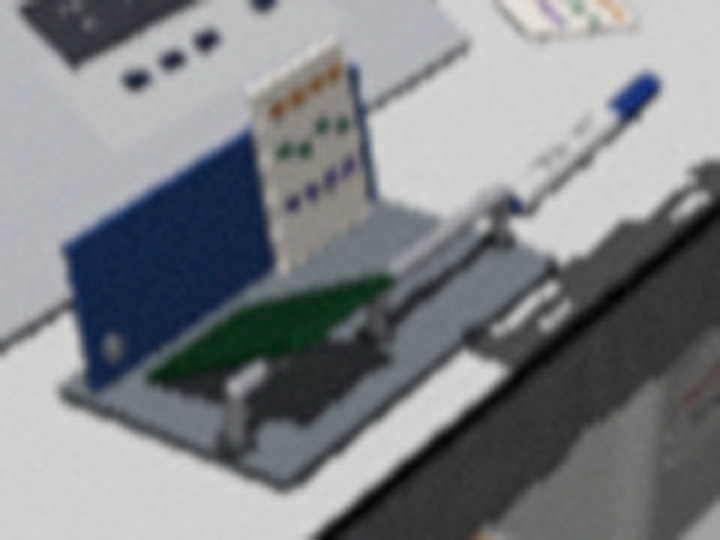

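The white plate stands leaning on the fence, at (250–370, 40–270) with its top around z 0.08. The green plate is unmoved and the arm is clear.

```bash
python3 -c "
from rig import arm
print(arm.close_job())"
```

```text
the job is handed in; nothing more can be done
None
```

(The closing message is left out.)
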